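# Turn the pin block cork side up

## Task

On the white board of the dressmaker's table stand two beech blocks; one of them, the pin block, has a dark brown cork layer on one side. Tip the pin block over on the board, a quarter turn without picking it up, so that it lies flat on the board with its cork face up, ready for pins. Leave the plain block and the button jar where they stand, and let go of everything.

Things in the scene. Friction and masses are not known exactly. Their poses are not given: they have to be found in the camera images.
- pin_block: loose beech block 50 (x) x 64 (y) x 95 (z) mm, 0.14-0.28 kg, standing on the board. Its +x side is a 12 mm dark brown cork layer over the whole 64 x 95 face. Origin: block centre; +x points out of the cork (at the start away from the robot within 45 degrees), z up at the start. Pushed level near the top of the cork it tips over the opposite bottom edge, falling by itself past 30 degrees
- plain_block: the look-alike: a plain beech block of the same size, no cork, standing in the same way on the board at least 160 mm to one side. Origin at its centre, z up. To be left alone
- board: white pressing board, fixed to the table, 320 (x) by 440 (y) mm and 12 mm thick. Origin at the centre of its underside, z up; its top is at z = 12 mm
- button_jar: jar of buttons with a red cap, 66 mm across, 85 mm tall, loose on the table beside the board, on the left. Origin at the centre of its underside, z up. To be left alone. (A blue thread spool stands on the table right of the board, and an iron 135 mm tall lies further to the left.)
Things that resemble listed ones, but are neither listed nor needed, are in the scene too. Leave any green, pink or purple look-alike of the pin_block alone.

How it is judged:
At the end, for the whole second after the job is handed in: The pin block lies at rest on the board, cork face up within 10 degrees, its centre at least 30 mm inside the board's edges and 30 to 44 mm above the board's underside (lying flat it is 37 mm); the plain block and the button jar stand upright within 20 mm of where they were (angle between pin_block's own x axis and vertical below 0.175 rad and z of pin_block in the frame of board between 0.03 and 0.044 m and x of pin_block in the frame of board between -0.13 and 0.13 m and y of pin_block in the frame of board between -0.19 and 0.19 m and linear speed of pin_block below 0.02 m/s and distance of each of plain_block, button_jar from where it was at the start of the episode below 0.02 m and angle between each of plain_block, button_jar's own z axis and vertical below 0.175 rad); the robot touches nothing.
It fails at once if the pin block is picked up (its centre rises above 100 mm; tipping it over its edge takes the centre to 66 mm) (height (world z) of pin_block above 0.1 m).
It fails at once if the plain block is moved by more than 20 mm or knocked over (distance of plain_block from where it was at the start of the episode above 0.02 m or angle between plain_block's own z axis and vertical above 0.5 rad).
It fails at once if the button jar is moved by more than 20 mm or knocked over (distance of button_jar from where it was at the start of the episode above 0.02 m or angle between button_jar's own z axis and vertical above 0.5 rad).
It also fails if it takes over 32 s, if anything falls off the work surface, if the arm or the gripper's body presses on something with over 40 N, if the wrist force passes 120 N, or if a joint passes its speed limit or range.

## Robot

A 6-joint arm with a two-finger parallel gripper is mounted at the origin on the work surface. World frame = base frame: x ahead of the robot, y to its left, z up, the work surface at z = 0. Lengths are in m, angles in rad, forces in N, time in s.
With the tool pointing down it reaches from about 0.35 to 1 m from the base axis. Payload 7.1 kg.
Tool frame: the origin (TCP) lies between the finger pads; the fingertips stand 22 mm ahead of it and the grasp point (between the pads) lies 3 mm ahead of it; x points along the fingers, y is the direction in which the jaws open and shut, and the axes are right-handed (so a half turn about x gives the same grasp; the last joint's range is limited). The gripper opens to 85 mm and grips with 20 to 120 N. Pads are 22 mm wide; open, the fingers measure 114 mm over their backs; the gripper's body (76 mm by 85 mm) begins 54 mm behind the grasp point. The pads swing forward as they close: fully open they stand 13 mm farther back than shut.
Start: joints at [1.166, 0.423, 1.63, -0, 1.089, -0.019], TCP at [0.235, 0.579, 0.253] pointing down, gripper open.
Joint ranges: [-3, 3], [-0.9, 2.11], [0.09, 2.58], [-1.31, 4.45], [0.11, 2.69], [-2.54, 2.54]. Speed limits (rad/s): [2.39, 2.39, 3.01, 3.14, 3.14, 3.14].

## Interface

Orientations are given as a rotation vector (axis times angle).
In Python, from rig import manip gives the robot as it stands. The module is installed in compiled form; this text tells all that it offers. Calls block until the motion is done:
- manip.move_to(position, orientation): joint-space move of the TCP to a pose.
- manip.servo_line(position, orientation=None, rate=0.15): straight line of the TCP; orientation=None keeps the orientation; rate is the mean speed in m/s.
- manip.set_joints(angles): joint-space move.
- manip.command_gripper(opening, f_grip=None): finger opening in m; f_grip is the grip in N (None keeps the last); returns when the fingers have stopped.
- manip.hold(seconds).
- manip.solve_ik(position, orientation): joint angles nearest the present ones, or None.
- manip.camera(name): name is "scene" or "top" or "wrist"; returns a dict with "image" (384x512x3 uint8, red, green, blue), "fx", "fy", "cx", "cy" (pixels), "cam_to_world" (4x4, takes a point from camera to world coordinates); the wrist camera has in their place "mount" (4x4, takes a point from camera to tool coordinates, whose origin is the TCP and whose axes are the tool frame's). Camera axes: x right, y down, z forward; pixel columns grow to the right and rows downward; lengths in m; the calibration is good to about 2 mm. A picture is of the moment at which its call begins: read the wrist's pose just before it. There is no depth.
A pose or a line that the arm cannot do raises manip.IKError and nothing moves.
- manip.sign_off(): hands the job in, once; it reports no verdict.
Readings, each from a call of its own:
- manip.get_time(): time.
- manip.get_joint_positions(): joint angles.
- manip.get_joint_vel(): joint speeds.
- manip.get_tau(): joint torques, N m.
- manip.get_position(): TCP position.
- manip.get_ee_rot(): TCP orientation.
- manip.get_contact_force(): force on the tool from outside, world axes, zero at the start.
- manip.get_torque(): the same for the moment, N m.
- manip.get_width(): finger opening in m.
Only numpy, scipy, OpenCV 4.12 (cv2) and the standard library are available. Lean on these libraries where they do the work, as an engineer would, in place of code of your own. Each camera call takes 0.05 s, during which the arm holds its last target.

## Working session

There is one attempt and no reset: what is moved stays moved. The work goes in short steps, each a Python script; the robot and the scene stay as the last script left them, time stands still between calls to the robot, and variables do not carry over. Pictures are saved under pics/ and viewed, and the job is handed in when it is done.

```bash
mkdir -p pics
cat > h.py <<'E'
import numpy as np,cv2
from rig import manip
from scipy.spatial.transform import Rotation as R
def snap(n,f):
    c=manip.camera(n); cv2.imwrite(f'pics/{f}.png',c['image'][:,:,::-1])
    np.savez(f'pics/{f}.npz',**{k:np.array(v) for k,v in c.items()}); return c
def ray(f,u,v,z):
    c=np.load(f'pics/{f}.npz'); T=c['cam_to_world']
    d=T[:3,:3]@np.array([(u-c['cx'])/c['fx'],(v-c['cy'])/c['fy'],1]); o=T[:3,3]
    return o+d*(z-o[2])/d[2]
def proj(f,p):
    c=np.load(f'pics/{f}.npz'); q=np.linalg.inv(c['cam_to_world'])@np.r_[p,1]
    return q[0]/q[2]*c['fx']+c['cx'],q[1]/q[2]*c['fy']+c['cy']
E
python3 - <<'E'
from h import *
print(manip.get_time(),manip.get_position(),manip.get_ee_rot())
for n in('scene','top'):
    c=snap(n,n+'0'); print(n,c['fx'],c['cam_to_world'].round(3))
E
```

```text
0.0 [0.23495379 0.57859283 0.25251866] [ 0.30144997  1.54985318 -0.30389344]
scene 363.13742694062995 [[ 0.827  0.408 -0.386  0.834]
 [ 0.562 -0.603  0.566 -0.391]
 [-0.001 -0.686 -0.728  0.725]
 [ 0.     0.     0.     1.   ]]
top 380.34192458374815 [[ 0.01  -0.998  0.062  0.402]
 [-1.    -0.011 -0.015  0.132]
 [ 0.016 -0.062 -0.998  1.007]
 [ 0.     0.     0.     1.   ]]
```

View pics/scene0.png

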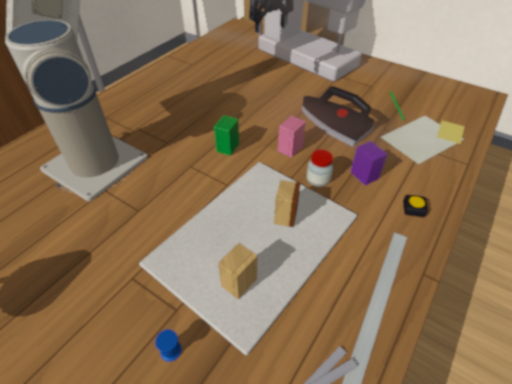

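View pics/top0.png

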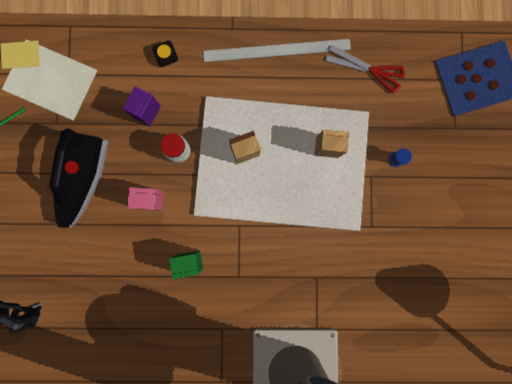

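The scene picture shows two beech blocks, at (287,203) with a dark right side and at (238,270) without one. The top picture shows the same two at (245,148), dark along its far edge, and at (334,142). The green, pink and purple blocks are look-alikes. I'll enlarge both blocks.

Run:
```python
import cv2,numpy as np
t=cv2.imread('pics/top0.png');s=cv2.imread('pics/scene0.png')
a=cv2.resize(t[115:185,215:275],None,fx=6.5,fy=6.5,interpolation=2)
b=cv2.resize(s[165:235,257:317],None,fx=6.5,fy=6.5,interpolation=2)
cv2.imwrite('pics/crop0.png',np.hstack([a,b]))
```

```text
(no output)
```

View pics/crop0.png

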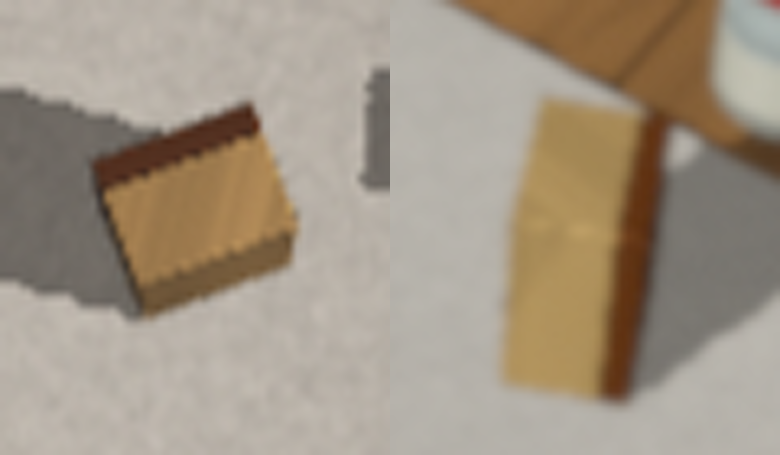

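The left crop shows the pin block's top face with corners near (93,160), (252,103), (297,225) and (143,283), and the cork strip on its far edge. The right crop confirms cork on one side only, so this is the pin block. Next I'll measure both blocks, the board and the jar.

Run:
```python
from h import *
P=[ray('top0',215+(x+.5)/6.5-.5,115+(y+.5)/6.5-.5,.107) for x,y in[(93,160),(252,103),(297,225),(143,283)]]
P=np.array(P);print(P.round(4))
print('sides',[np.linalg.norm(P[i]-P[(i+1)%4]).round(4) for i in range(4)],'c',P.mean(0))
for a,b in[(0,1),(3,2)]:
    d=P[b]-P[a]; print('face normal yaw',np.degrees(np.arctan2(d[1],d[0]))+90)
for a,b in[(3,0),(2,1)]:
    d=P[b]-P[a]; print('x yaw',np.degrees(np.arctan2(d[1],d[0])))
for n,u in [('board',[(206,97),(369,112),(360,230),(195,215)])]:
    B=np.array([ray('top0',*x,.012) for x in u]);print(B.round(3),B.mean(0))
print('jar cap',ray('top0',173,146,.085),'plain',ray('top0',334,135,.107),'pink',ray('top0',145,192,.09),'purple',ray('top0',143,100,.09))
# cross check with scene: near top corner etc
for p in P: print(proj('scene0',p))
c=P.mean(0)
```

```text
[[0.5836 0.1718 0.107 ]
 [0.6056 0.1136 0.107 ]
 [0.5604 0.0966 0.107 ]
 [0.5382 0.1529 0.107 ]]
sides [np.float64(0.0623), np.float64(0.0482), np.float64(0.0605), np.float64(0.0491)] c [0.57195018 0.13371218 0.107     ]
face normal yaw 20.702435569136767
face normal yaw 21.510172097704043
x yaw 22.678743030222854
x yaw 20.612483983267882
[[ 0.715  0.238  0.012]
 [ 0.681 -0.197  0.012]
 [ 0.367 -0.17   0.012]
 [ 0.402  0.261  0.012]] [0.54140453 0.03321486 0.012     ]
jar cap [0.56939859 0.3087714  0.085     ] plain [ 0.59712709 -0.08032152  0.107     ] pink [0.4559339  0.37239132 0.09      ] purple [0.68089249 0.38341169 0.09      ]
(np.float64(300.549575195167), np.float64(183.24241658610862))
(np.float64(296.4738760348482), np.float64(202.31942968758187))
(np.float64(275.5979633617002), np.float64(198.6243277633942))
(np.float64(280.1437006002742), np.float64(180.34310474208104))
```

The measurements agree with each other: the top face comes out at 62x49 mm (given 64x50), and its corners project into the scene picture where they should. The pin block's centre is (0.572, 0.134) with yaw about 21.5 deg, and it should come to rest near (0.505, 0.107), well inside the board. The plan is to close the fingers, come down on the far side and push level near the top of the cork.

```bash
cat >> h.py <<'E'
yaw=np.radians(21.5); n=np.array([np.cos(yaw),np.sin(yaw),0]); t=np.array([-n[1],n[0],0])
c0=np.array([.572,.1337,0])
def ori(s): 
    x=np.array([0,0,-1.]); y=s*t; return R.from_matrix(np.c_[x,y,np.cross(x,y)]).as_rotvec()
E
python3 - <<'E'
from h import *
q=manip.get_joint_positions()
best=None
for s in(1,-1):
    o=ori(s); j=[manip.solve_ik(c0+n*d+[0,0,z],o) for d,z in((.085,.24),(.085,.113),(-.03,.113))]
    print(s,[None if x is None else np.round(x,2) for x in j])
    if all(x is not None for x in j):
        k=np.abs(j[0]-q).max()
        if best is None or k<best[0]: best=(k,s)
s=best[1]; print(best); o=ori(s); np.save('s.npy',s)
manip.command_gripper(0.0)
manip.move_to(c0+n*.085+[0,0,.24],o); print(manip.get_time())
manip.servo_line(c0+n*.085+[0,0,.113],rate=.12)
print(manip.get_time(),manip.get_position(),manip.get_contact_force(),manip.get_width())
snap('scene','scene1');snap('top','top1')
import cv2
a=cv2.imread('pics/scene1.png')[110:260,220:380];b=cv2.imread('pics/top1.png')[60:210,180:340]
cv2.imwrite('pics/c1.png',np.hstack([cv2.resize(i,(400,375),interpolation=2) for i in(a,b)]))
E
```

```text
1 [array([ 0.23,  0.51,  1.53, -0.  ,  1.11, -1.72]), array([ 0.23,  0.66,  1.6 , -0.  ,  0.89, -1.72]), array([ 0.2 ,  0.53,  1.86, -0.  ,  0.75, -1.75])]
-1 [array([0.23, 0.51, 1.53, 0.  , 1.11, 1.43]), array([0.23, 0.66, 1.6 , 0.  , 0.89, 1.43]), array([0.2 , 0.53, 1.86, 0.  , 0.75, 1.4 ])]
(np.float64(1.44482936834823), -1)
2.975
4.1833 [0.65172904 0.16500059 0.11392019] [ 0.18504298  0.1013692  -0.14114461] 5.075670955485716e-05
```

View pics/c1.png

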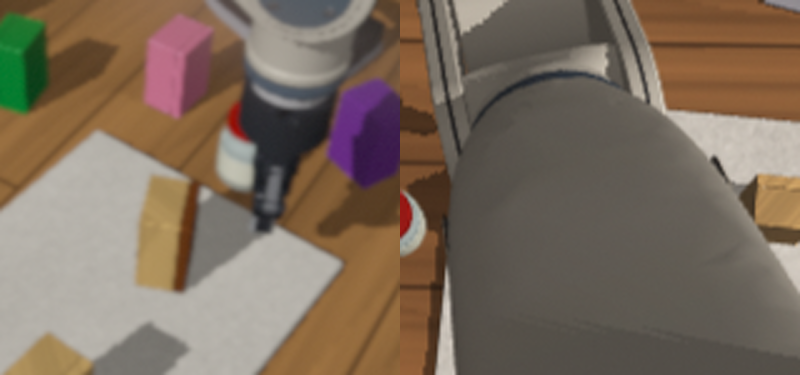

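The fingers are down behind the cork side with a clear gap, and the tip shows at about (263,228) in the crop, which is scene pixel (325,201). I'll check the tip height, then push in small steps.

Run:
```python
from h import *
p=manip.get_position()
for dz in(.01,.022,.035): print(dz,np.round(proj('scene1',[p[0],p[1],p[2]-dz]),1))
z=[0,0,.113]
for d in(.045,.036,.030,.024,.018,.012):
    manip.servo_line(c0+n*d+z,rate=.05); print(d,round(manip.get_time(),2),np.round(manip.get_contact_force(),2))
snap('scene','scene2')
import cv2
a=cv2.imread('pics/scene2.png')[130:260,220:350]
cv2.imwrite('pics/c2.png',cv2.resize(a,(520,520),interpolation=2))
```

```text
0.01 [324.9 197.7]
0.022 [324.2 201.2]
0.035 [323.4 204.9]
0.045 5.23 [-0.22  0.46  1.64]
0.036 5.57 [ 0.12  0.46 -0.45]
0.03 5.83 [ 1.15  0.53 -0.63]
0.024 6.1 [ 1.3  -1.09 -1.34]
0.018 6.37 [0.11 0.45 0.73]
0.012 6.63 [ 0.65  0.36 -0.5 ]
```

View pics/c2.png

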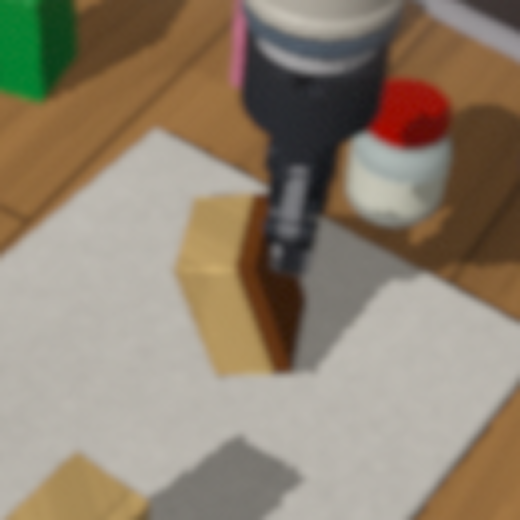

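The tip height matches 22 mm ahead of the TCP. The block is tilting toward the robot over its near bottom edge, with the tool on the upper part of the cork near (280,260). I'll keep pushing until it falls.

Run:
```python
from h import *
z=[0,0,.113]
for d in(.004,-.004,-.010,-.016):
    manip.servo_line(c0+n*d+z,rate=.05); print(d,round(manip.get_time(),2),np.round(manip.get_contact_force(),2))
snap('scene','scene3')
import cv2
a=cv2.imread('pics/scene3.png')[130:260,220:350]
cv2.imwrite('pics/c3.png',cv2.resize(a,(520,520),interpolation=2))
```

```text
0.004 6.99 [ 0.18 -0.12 -0.12]
-0.004 7.3 [-0.82  0.17  0.47]
-0.01 7.57 [0.57 0.94 0.38]
-0.016 7.83 [-0.63  0.36  0.09]
```

View pics/c3.png

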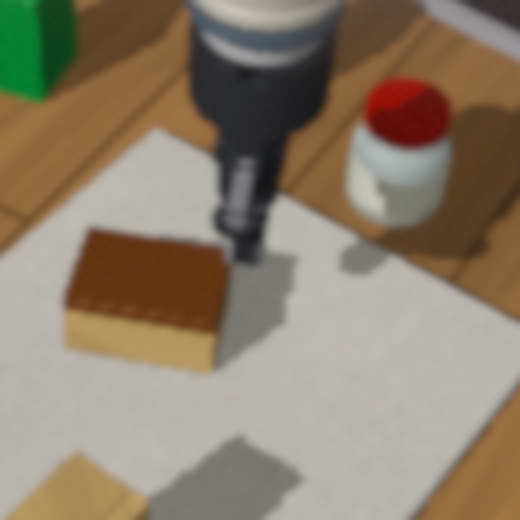

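The block now lies flat with its cork face up. I'll back the tool off along the push line, raise it, move it aside and check with the top camera.

Run:
```python
from h import *
manip.servo_line(c0+n*.02+[0,0,.113],rate=.1)
manip.servo_line(c0+n*.02+[0,0,.26],rate=.15)
manip.set_joints([1.166,.423,1.63,0,1.089,-.019])
manip.hold(.5)
print(manip.get_time(),manip.get_contact_force())
snap('top','top4');snap('scene','scene4')
import cv2
a=cv2.imread('pics/top4.png')[80:240,140:380]
cv2.imwrite('pics/c4.png',cv2.resize(a,(780,520),interpolation=2))
x=cv2.absdiff(cv2.imread('pics/top0.png'),cv2.imread('pics/top4.png'))
for nm,(u,v) in dict(plain=(334,142),jar=(175,148)).items(): print(nm,x[v-20:v+20,u-20:u+20].max())
```

```text
12.0583 [ 1.31791254  1.30890663 -0.29611266]
plain 4
jar 53
```

View pics/c4.png

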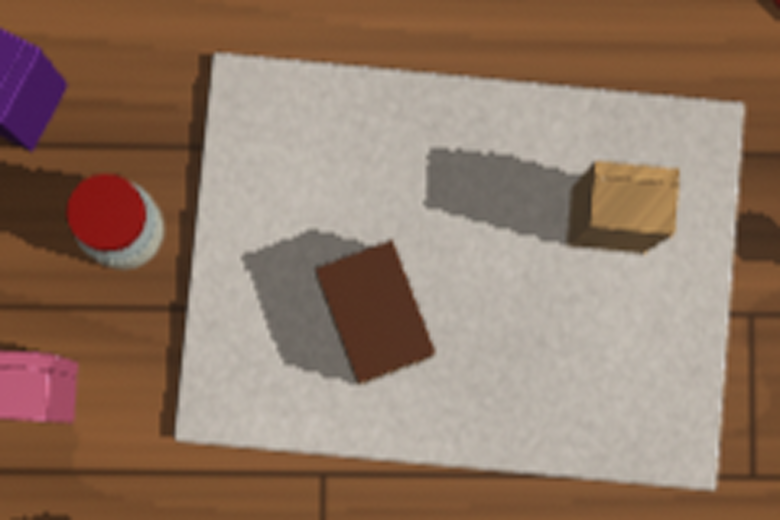

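View pics/scene4.png

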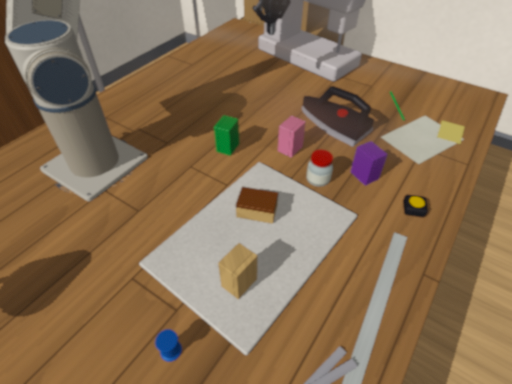

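Run:
```python
from h import *
P=np.array([ray('top4',140+x/3.25,80+y/3.25,.062) for x,y in((316,267),(392,241),(434,353),(360,383))])
print([np.linalg.norm(P[i]-P[(i+1)%4]).round(4) for i in range(4)],P.mean(0)-[.5414,.0332,0])
import cv2
a,b=[cv2.cvtColor(cv2.imread(f'pics/top{i}.png'),cv2.COLOR_BGR2HSV)[120:175,150:200] for i in(0,4)]
for i in(a,b):
    m=((i[...,0]<8)|(i[...,0]>172))&(i[...,1]>180)&(i[...,2]>90); print(np.argwhere(m).mean(0),m.sum())
manip.sign_off()
```

```text
[np.float64(0.062), np.float64(0.0923), np.float64(0.0613), np.float64(0.0955)] [-0.03982134  0.07285175  0.062     ]
[24.72789116 22.02267574] 441
[24.72789116 22.02267574] 441
the job is handed in; nothing more can be done
```

The pin block now lies flat on the board with its cork face up, and the job is handed in. I closed the fingers, came down behind the cork side and pushed level near its top until the block tipped over its near bottom edge.

- **Pin block:** in the final top picture the cork face measures about 62 x 94 mm (given 64 x 95). Its centre is about (-40, +73) mm from the board's centre, well inside the limits. I did not measure its height directly; the face size fits it lying flat.
- **Plain block and jar:** both stand where they were. The plain block's pixels are unchanged and the jar's cap has the same pixel centroid. One raw image comparison did differ around the jar; I put that down to the pin block's shadow having moved, since the cap itself did not shift.
- **Robot:** the arm is back at its start pose, clear of everything. The clock read about 12 s of the 32 s allowed just before handing in, and the readings between push steps stayed around 2 N or less.

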